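# Lay out the contactor kit in order of use

## Robot

A 7-joint arm with a two-finger parallel gripper is mounted at the origin on a cart in front of the work surface, level with it; the furniture and walls round the work are solid. World frame = base frame: x ahead of the robot, y to its left, z up, the work surface at z = 0. Lengths are in m, angles in rad, forces in N, time in s.
With the tool pointing down it reaches from about 0.4 to 0.85 m from the base axis. Payload 4.4 kg.
Tool frame: the origin (TCP) lies on the centre line of the jaws, within the pads' length; the fingertips stand ctrl.tips_ahead ahead of it and the grasp point (between the pads) lies 3 mm ahead of it (ctrl.tips_ahead is the distance from the TCP to the fingertips, in m); z points along the fingers, y is the line along which they close (so a half turn about z gives the same grasp; the last joint's range is limited). The gripper opens to 94 mm and grips with 3 to 60 N. Pads are 16 mm wide; open, the fingers measure 119 mm over their backs; the gripper's body (75 mm by 177 mm) begins 78 mm behind the grasp point.
Start: joints at [-1.227, 0.628, 0.038, 1.517, -0.027, 0.996, -0.02], TCP at [0.259, 0.596, 0.227] pointing down, gripper open.
Joint ranges: [-3.06, 3.06], [-0.37, 2.12], [-1.25, 1.32], [0.18, 2.47], [-1.1, 4.24], [0.23, 1.98], [-2.94, 2.94]. Speed limits (rad/s): [2.57, 2.57, 3.14, 3.14, 3.14, 3.14, 3.14].

## Interface

Orientations are given as a unit quaternion [w, x, y, z].
In Python, from workcell import ctrl gives the robot as it stands.
- The arm moves only by the tool carry_out, never from a script. Its argument "increments" is a list of rows, each an object of numbers: "dx", "dy", "dz": the shift along the tool's x, y, z scaled (see below); "ax", "ay", "az": the turn, a rotation vector about the tool's x, y, z scaled (see below); "hand": the opening, from -1 (shut) to 1 (fully open). In form: [{"dx": .., "dy": .., "dz": .., "ax": .., "ay": .., "az": .., "hand": ..}, ...]. A call has 1 to 20 rows; each row shifts and turns the commanded pose from where the row before left it, along the tool's axes as they then stand; what a row does not reach is not made up. The controller multiplies each number of a shift by 0.075 m and each number of a turn by pi rad. A row lasts 1/10 s, in which the tool goes at most 50 mm and 8.59 degrees, less where a joint would pass 70% of its speed; a pose out of reach is approached as far as the arm can. A call with a number of a shift or a turn outside -1 to 1 is refused whole. A call with a gripper value outside its range is refused whole. The fingers move at their own pace and stop on an object; "grip_force" is the grip in N (left out, the last holds). Time passes only in rows, so rows that do not move let the fingers close. It gives the time, the measured TCP pose, the force, the opening and the grip force at its end, in the units of the state.
- ctrl.state(): the state, without advancing time (a new reading comes with each control period).
- ctrl.get_image(name): name is "scene" or "top" or "wrist"; returns a dict with "image" (384x512x3 uint8, red, green, blue), "camera_matrix" (3x3 intrinsics, pixels), "rvec" (rotation vector, rad) and "tvec" (3), from world to camera coordinates, as OpenCV has them. Camera axes: x right, y down, z forward; pixel columns grow to the right and rows downward; lengths in m; the calibration is good to about 2 mm. The wrist camera is an equidistant fisheye: a pixel r from the principal point sees the ray r / f radians off the axis. A picture is of the moment at which its call begins. There is no depth.
- ctrl.sign_off(): hands the job in; it is judged then, once.
The state is a dict: "t": time; "joint_positions": joint angles; "qvel": joint speeds; "joint_torque": joint torques, N m; "position": TCP position; "tool_rot": TCP orientation; "force": force on the tool from outside, world axes, zero at the start; "ft_torque": the same for the moment, N m; "gripper_width": opening from 0.0 (shut) to 1.0 (fully open); "grip_force": force on a finger pad.
Only numpy, scipy, OpenCV 4.12 (cv2) and the standard library are available. Lean on these libraries where they do the work, as an engineer would, in place of code of your own. Each camera call takes 0.05 s, during which the arm holds its last target. There are 200 camera calls.

## Task

Make up the kit tray for mounting a contactor: lay the tools in the lanes in the order they are used, the black marker in the lane with one yellow dot, the blue nut driver in the lane with two dots and the red screwdriver in the lane with three. Each lies flat in its lane, handles of the nut driver and the screwdriver towards the dotted front ledge; set them down gently rather than dropping them, and leave the other tools on the bench where they are.

Things in the scene. Friction and masses are not known exactly. Their poses are not given: they have to be found in the camera images.
- kit_tray: shallow grey tray fixed to the bench, 240 (x) x 210 (y) x 18 mm, plus a 24 mm front ledge at the -x end (towards the robot) with yellow dots: one, two, three from +y to -y. Origin: centre of underside, ledge not counted. Floor and walls 4 mm thick. Black ribs, 12 mm above the floor, part the lanes within 49 mm of each end wall only; the 134 mm between is open for fingers
- lane1 (a point): middle of the one-dot lane on the tray's inner floor, 60 mm to +y of the tray's centre; axes as the tray's, lane along x. The lane is 54 mm clear between ribs; the side wall's inner face is 41 mm from here
- lane2 (a point): middle of the two-dot lane on the inner floor, in the tray's centre line; 54 mm clear between ribs
- lane3 (a point): middle of the three-dot lane on the inner floor, 60 mm to -y of the tray's centre; 54 mm clear between ribs; the side wall's inner face is 41 mm from here
- black_marker: white-bodied felt marker with black ends, 138 x 13 x 14 mm, lying on the bench; x along it, either way round will do. Origin: centre of its underside
- marker_mid (a point): middle of the marker, on its axis, 6 mm above its underside; grip here across the 12 mm barrel
- blue_nut_driver: nut driver with blue handle, 196 mm long, handle 26 mm wide and 28 mm high, lying on the bench; x runs along it from handle (-x) to tip (+x). Origin: centre of its underside. The handle spans x = -98 to -12 mm, the thin shank the rest
- nut_driver_grip (a point): on the axis of the nut driver's handle, 45 mm to -x of its origin and 14 mm above its underside: a good place to grip, across y
- nut_driver_tip (a point): tip of the nut driver, 95 mm to +x of its origin, 3 mm above its underside
- red_screwdriver: flat screwdriver with red and black handle, 201 mm long, handle 26 mm wide and 28 mm high, lying on the bench; x runs along it from handle (-x) to tip (+x). Origin: centre of its underside. The handle spans x = -100 to -10 mm, the thin blade the rest
- screwdriver_grip (a point): on the axis of the screwdriver's handle, 40 mm to -x of its origin and 14 mm above its underside: a good place to grip, across y
- screwdriver_tip (a point): tip of the screwdriver, 97 mm to +x of its origin, 3 mm above its underside
- orange_screwdriver: small screwdriver with orange handle, 151 mm long, stays where it is
- red_marker: marker with red ends, 138 mm long, stays where it is

How it is judged:
At the end, for the whole second after the job is handed in: Marker in the one-dot lane, nut driver in the two-dot, red screwdriver in the three-dot lane, flat on the floor inside the walls: grip points within 24 mm and tips within 27 mm of the lane's centre line (marker within 0.33 rad), handles at the dotted ledge, released and at rest (y of marker_mid in the frame of lane1 between -0.024 and 0.024 m and x of marker_mid in the frame of lane1 between -0.049 and 0.049 m and z of marker_mid in the frame of lane1 between 0.002 and 0.012 m and angle between the x axis of black_marker and the x axis of kit_tray, either way round below 0.33 rad and y of nut_driver_grip in the frame of lane2 between -0.024 and 0.024 m and x of nut_driver_grip in the frame of lane2 between -0.085 and -0.005 m and z of nut_driver_grip in the frame of lane2 between 0.006 and 0.024 m and y of nut_driver_tip in the frame of lane2 between -0.027 and 0.027 m and x of nut_driver_tip in the frame of lane2 between 0.055 and 0.117 m and z of nut_driver_tip in the frame of lane2 between -0.004 and 0.024 m and y of screwdriver_grip in the frame of lane3 between -0.024 and 0.024 m and x of screwdriver_grip in the frame of lane3 between -0.085 and -0.005 m and z of screwdriver_grip in the frame of lane3 between 0.006 and 0.024 m and y of screwdriver_tip in the frame of lane3 between -0.027 and 0.027 m and x of screwdriver_tip in the frame of lane3 between 0.055 and 0.117 m and z of screwdriver_tip in the frame of lane3 between -0.004 and 0.024 m and linear speed of each of black_marker, blue_nut_driver, red_screwdriver below 0.02 m/s); the robot touches nothing.
It fails at once if the black marker is dropped or thrown into the tray (faster than 0.7 m/s inside it) (linear speed of black_marker above 0.7 m/s and x of marker_mid in the frame of kit_tray between -0.12 and 0.12 m and y of marker_mid in the frame of kit_tray between -0.105 and 0.105 m and z of marker_mid in the frame of kit_tray below 0.045 m).
It fails at once if the blue nut driver is dropped or thrown into the tray (faster than 0.7 m/s inside it) (linear speed of blue_nut_driver above 0.7 m/s and x of nut_driver_grip in the frame of kit_tray between -0.12 and 0.12 m and y of nut_driver_grip in the frame of kit_tray between -0.105 and 0.105 m and z of nut_driver_grip in the frame of kit_tray below 0.045 m).
It fails at once if the red screwdriver is dropped or thrown into the tray (faster than 0.7 m/s inside it) (linear speed of red_screwdriver above 0.7 m/s and x of screwdriver_grip in the frame of kit_tray between -0.12 and 0.12 m and y of screwdriver_grip in the frame of kit_tray between -0.105 and 0.105 m and z of screwdriver_grip in the frame of kit_tray below 0.045 m).
It fails at once if the orange screwdriver or the red marker is moved more than 40 mm (distance of any of orange_screwdriver, red_marker from where it was at the start of the episode above 0.04 m).
It also fails if it takes over 70 s, if anything falls off the work surface, if the arm or the gripper's body presses on something with over 40 N, if the wrist force passes 120 N, or if a joint passes its speed limit or range.

## Working session

There is one attempt and no reset: what is moved stays moved. The work goes in short steps, Python scripts to look and compute and a tool call to move; the robot and the scene stay as the last step left them, time stands still between calls to the robot, and variables do not carry over. Pictures are saved under pics/ and viewed, at most 10 in all, crops included, and the job is handed in when it is done.

Besides the shell and the picture viewer there is one more tool, called after "Call:" by a JSON object that holds its "method" and its "body". carry_out: Moves the arm, as the interface text tells. Shifts and turns lie within -1 to 1; 1 stands for 0.075 m of shift or pi rad of turn. Its arguments: {"type":"object","properties":{"increments":{"type":"array"},"grip_force":{"type":"number"}},"required":["increments"]}

```bash
mkdir -p pics; ls; cat > h.py <<'E'
import numpy as np, cv2
from workcell import ctrl
def cam(n):
    d=ctrl.get_image(n); R=cv2.Rodrigues(np.array(d["rvec"],float))[0]
    return d["image"],np.array(d["camera_matrix"]),R,np.array(d["tvec"],float).ravel()
def ray(px,K,R,t,z):
    p=np.atleast_2d(np.array(px,float)); d=np.c_[(p-[K[0,2],K[1,2]])/[K[0,0],K[1,1]],np.ones(len(p))]@R
    c=-R.T@t
    return c+d*((z-c[2])/d[:,2])[:,None]
E
python3 - <<'E'
from h import *
for n in ["top","scene"]:
    im,K,R,t=cam(n); np.savez(n+".npz",im=im,K=K,R=R,t=t)
    cv2.imwrite(f"pics/{n}0.png",im[:,:,::-1]); print(n,K.round(1).tolist(),(-R.T@t).round(3))
s=ctrl.state(); print(s, ctrl.tips_ahead)
E
```

```text
pics
top [[401.2, 0.0, 248.1], [0.0, 401.2, 189.9], [0.0, 0.0, 1.0]] [0.305 0.032 1.241]
scene [[421.1, 0.0, 252.9], [0.0, 421.1, 190.1], [0.0, 0.0, 1.0]] [-0.177 -0.902  0.895]
{'t': 0.1, 'joint_positions': array([-1.2267701 ,  0.62922799,  0.03847092,  1.51824136, -0.02696172,
        0.99627171, -0.02000097]), 'qvel': array([ 0.0010645 , -0.00361813,  0.00040953, -0.0002259 ,  0.00067394,
       -0.00084631, -0.00085236]), 'joint_torque': array([ 2.84683527e-03, -5.50796163e+01,  1.14780486e+00, -1.87118411e+01,
       -5.20846364e-02,  1.91749411e-02,  6.43190742e-05]), 'position': array([0.25877343, 0.59568145, 0.22667167]), 'tool_rot': array([-1.35579946e-04,  2.03482371e-01,  9.79078271e-01, -8.03645655e-04]), 'force': array([-0.61234327, -0.21613234, -1.18392701]), 'ft_torque': array([-0.00311157,  0.01455877,  0.01288687]), 'grip_force': 0.0, 'gripper_width': 1.0004987411557347} 0.022
```

View pics/top0.png

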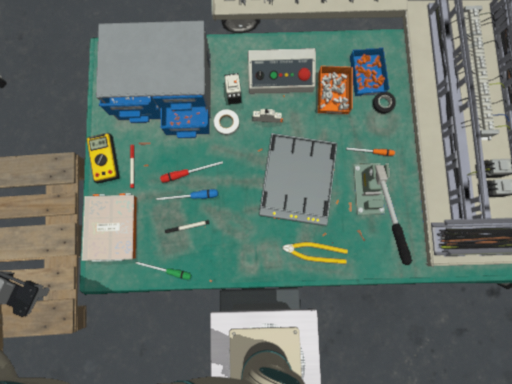

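View pics/scene0.png

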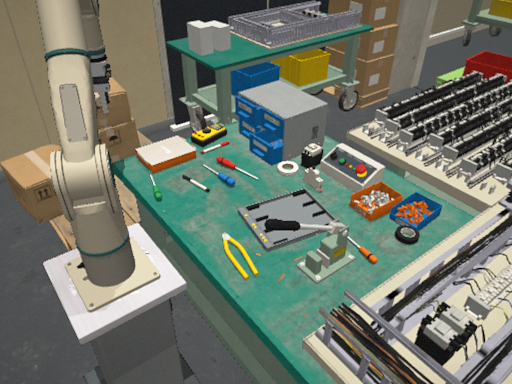

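The top view shows the tray at about (299,180), red screwdriver (190,172), nut driver (187,195), black marker (187,227), red marker (132,166) and orange screwdriver (370,151). There is also a press with a raised lever right of the tray, (370,175) to (404,258). I'll measure them next.

```bash
cat > m.py <<'E'
from h import *
def blob(mask,box):
    m=np.zeros(mask.shape,np.uint8); x0,y0,x1,y1=box; m[y0:y1,x0:x1]=mask[y0:y1,x0:x1]
    n,l,s,c=cv2.connectedComponentsWithStats(m,connectivity=8)
    i=1+np.argmax(s[1:,4]); ys,xs=np.where(l==i); return np.c_[xs,ys].astype(float)
def axis(p):
    c=p.mean(0); v=np.linalg.svd(p-c,full_matrices=False)[2][0]; u=(p-c)@v
    return c,v,c+v*(u.min()-.5),c+v*(u.max()+.5),len(p)
def hsv(im): return [a.astype(int) for a in cv2.split(cv2.cvtColor(im,cv2.COLOR_RGB2HSV))]
E
python3 - <<'E'
from m import *
d=np.load("top.npz"); im,K,R,t=[d[k] for k in("im","K","R","t")]
H,S,V=hsv(im)
red=((H<8)|(H>172))&(S>150)&(V>60); blue=(H>100)&(H<125)&(S>120)
green=(H>65)&(H<95)&(S>90)
for n,m,b,z in [("redh",red,(155,155,195,190),.014),("blueh",blue,(180,180,225,205),.014)]:
    c,v,a,e,k=axis(blob(m.astype(np.uint8),b)); print(n,k,ray([c,a,e],K,R,t,z).round(4).tolist(), v.round(3))
for n,b,z in [("reds",(155,155,230,185),.01),("blues",(150,185,225,203),.01),("mark",(158,215,215,238),.007),("redm",(125,140,140,190),.007)]:
    c,v,a,e,k=axis(blob((~green).astype(np.uint8),b)); w=ray([c,a,e],K,R,t,z); print(n,k,w.round(4).tolist(),"len",np.linalg.norm(w[1]-w[2]).round(4), (a.round(1),e.round(1)))
p=blob(((~green)).astype(np.uint8),(255,130,340,228)); r=cv2.minAreaRect(p.astype(np.float32)); bp=cv2.boxPoints(r); print("tray",ray(bp,K,R,t,.018).round(4).tolist(),r)
y=(H>20)&(H<35)&(S>130)&(V>130); n,l,s,c=cv2.connectedComponentsWithStats(y.astype(np.uint8)[205:228,255:335]); print("dots",[(c[i]+[255,205]).round(1).tolist()+[int(s[i,4])] for i in range(1,n)])
# lever end triangulation
e=np.load("scene.npz")
P=[q["K"]@np.c_[q["R"],q["t"]] for q in(d,e)]
for a,b in [((405,259),(266,226)),((383,172),(340,228))]:
    X=cv2.triangulatePoints(*P,np.array(a,float),np.array(b,float)).ravel(); print("lever",(X[:3]/X[3]).round(3))
cv2.imwrite("pics/crop.png",cv2.resize(im[125:275,120:420,::-1],None,fx=2.6,fy=2.6,interpolation=cv2.INTER_CUBIC))
E
```

```text
redh 117 [[0.5713, 0.2533, 0.014], [0.5796, 0.2226, 0.014], [0.5642, 0.2797, 0.014]] [-0.96  0.28]
blueh 115 [[0.506, 0.187, 0.014], [0.5075, 0.162, 0.014], [0.5041, 0.2175, 0.014]] [-0.996  0.088]
reds 932 [[0.5616, 0.2094, 0.01], [0.5616, 0.0927, 0.01], [0.5615, 0.3285, 0.01]] len 0.2358 (array([229.5, 175.9]), array([154.4, 178.1]))
blues 905 [[0.5121, 0.2416, 0.01], [0.5078, 0.3444, 0.01], [0.5167, 0.1299, 0.01]] len 0.2148 (array([149. , 195.1]), array([217.9, 190.4]))
mark 813 [[0.4097, 0.2599, 0.007], [0.4093, 0.3187, 0.007], [0.4103, 0.16, 0.007]] len 0.1587 (array([157.1, 226.6]), array([208.7, 224.9]))
redm 314 [[0.6121, 0.4001, 0.007], [0.6877, 0.3975, 0.007], [0.5309, 0.403, 0.007]] len 0.1569 (array([133.5, 140.2]), array([130.7, 188.5]))
tray [[0.7064, 0.0085, 0.018], [0.6984, -0.2575, 0.018], [0.3919, -0.2374, 0.018], [0.399, 0.0178, 0.018]] ((297.0, 178.5), (97.0, 84.0), 90.0)
dots [[273.7, 212.7, 3], [290.5, 215.5, 4], [295.5, 216.5, 4], [308.0, 218.2, 4], [312.8, 219.0, 4], [317.5, 219.5, 4]]
lever [ 0.289 -0.337  0.254]
lever [ 0.536 -0.349  0.124]
```

View pics/crop.png

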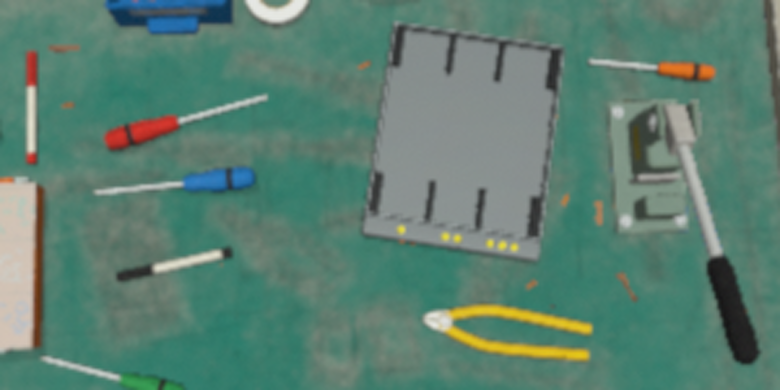

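The crop shows the tray outline with corners (363,233), (538,260), (562,47) and (395,23). Red runs from handle (106,141) to tip (267,97), blue from handle (255,177) to tip (95,192), and the marker from (118,275) to (231,253). The lever handle is at y≈-0.34 and z≈0.25, clear of lane 3.

```bash
python3 - <<'E'
from m import *
d=np.load("top.npz"); im,K,R,t=[d[k] for k in("im","K","R","t")]
f=lambda p,z: ray(np.array(p,float)/2.6-(.5-.5/2.6)+[120,125],K,R,t,z)
def rep(n,h,tip,zh,zt):
    a=f([h],zh)[0];b=f([tip],zt)[0]; v=b-a; print(n,a.round(4),b.round(4),"len",np.linalg.norm(v[:2]).round(4),"yaw",np.degrees(np.arctan2(v[1],v[0])).round(1),"mid",((a+b)/2).round(4)); return a,b
rep("red",(106,141),(267,97),.014,.003)
rep("blue",(255,177),(95,192),.014,.003)
rep("mark",(118,275),(231,253),.007,.007)
q=f([(363,233),(538,260),(562,47),(395,23)],.018); print("corners",q.round(4).tolist())
print("sides",[np.linalg.norm(q[i]-q[(i+1)%4]).round(4) for i in range(4)])
# mask-based tray
H,S,V=hsv(im); g=((S<60)&(V>70)).astype(np.uint8); g=cv2.morphologyEx(g,cv2.MORPH_CLOSE,np.ones((3,3)))
p=blob(g,(250,125,345,232)); r=cv2.minAreaRect(p.astype(np.float32)); w=ray(cv2.boxPoints(r),K,R,t,.014); print("mask",r,w.round(4).tolist())
# shadows-free refined lines: white/blue/red/black
for n,m,b,z in [("red",(((H<10)|(H>170))&(S>100))|((S<70)&(V>110))|(V<40),(156,158,228,186),.012),("blue",((H>98)&(H<125)&(S>100))|((S<70)&(V>110)),(154,187,222,205),.012),("mark",((S<70)&(V>110))|(V<60),(160,216,214,236),.007)]:
    mm=cv2.morphologyEx(m.astype(np.uint8),cv2.MORPH_CLOSE,np.ones((3,3)))
    c,v,a,e,k=axis(blob(mm,b)); w=ray([a,e],K,R,t,z); print(n,k,w.round(4).tolist(),np.linalg.norm(w[0]-w[1]).round(4))
dots=ray([[273.7,212.7],[293,216],[312.8,218.8]],K,R,t,.018);print("dots",dots.round(4).tolist())
E
```

```text
red [0.5574 0.3084 0.014 ] [0.6088 0.1148 0.003 ] len 0.2003 yaw -75.1 mid [0.5831 0.2116 0.0085]
blue [0.5085 0.13   0.014 ] [0.4975 0.3235 0.003 ] len 0.1938 yaw 93.2 mid [0.503  0.2267 0.0085]
mark [0.3969 0.2942 0.007 ] [0.4192 0.1603 0.007 ] len 0.1357 yaw -80.5 mid [0.4081 0.2273 0.007 ]
corners [[0.4374, 0.0034, 0.018], [0.3999, -0.2003, 0.018], [0.6569, -0.2448, 0.018], [0.6931, -0.0437, 0.018]]
sides [np.float64(0.2071), np.float64(0.2608), np.float64(0.2044), np.float64(0.26)]
mask ((294.0, 175.5), (87.99998474121094, 100.99998474121094), 0.0) [[0.4028, 0.0329, 0.014], [0.7248, 0.0239, 0.014], [0.7164, -0.2564, 0.014], [0.3953, -0.2355, 0.014]]
red 412 [[0.6086, 0.1133, 0.012], [0.5495, 0.3124, 0.012]] 0.2077
blue 596 [[0.5144, 0.1309, 0.012], [0.4962, 0.3293, 0.012]] 0.1993
mark 634 [[0.411, 0.3123, 0.007], [0.4114, 0.1632, 0.007]] 0.1491
dots [[0.4411, -0.0408, 0.018], [0.4293, -0.0993, 0.018], [0.4191, -0.1593, 0.018]]
```

```bash
cat > p.py <<'E'
import sys
from h import *
from scipy.spatial.transform import Rotation as Ro
def plan(name,x,y,z,psi):
    s=ctrl.state(); q=s["tool_rot"]; M=Ro.from_quat([q[1],q[2],q[3],q[0]]).as_matrix(); p=s["position"]
    cur=np.degrees(np.arctan2(M[1,1],M[0,1])); turn=psi-cur
    a=np.radians(psi); d=np.array([x,y,z])-p
    X=np.array([-np.sin(a),np.cos(a)]) if False else None
    Y=np.array([np.cos(a),np.sin(a)]); X=np.array([-Y[1],Y[0]])   # z down: x = y cross z
    print(name,"t",round(s["t"],1),"pos",p.round(4),"psi",cur.round(1),"tilt",np.degrees(np.arccos(-M[2,2])).round(2),"| az",(-turn/180).round(3),"dx",(d[:2]@X/.075).round(3),"dy",(d[:2]@Y/.075).round(3),"dz",(-d[2]/.075).round(3),"w",round(s["gripper_width"],3),"F",s["force"].round(1))
    return M
if __name__=="__main__": 
    M=plan(sys.argv[1],*map(float,sys.argv[2:6])); print("toolx",M[:,0].round(2))
E
python3 p.py red 0.5728 0.2502 0.024 14.9
```

```text
red t 0.1 pos [0.2588 0.5957 0.2267] psi 66.5 tilt 0.09 | az 0.287 dx -5.528 dy 2.862 dz 2.702 w 1.0 F [-0.6 -0.2 -1.2]
toolx [-0.92  0.4  -0.  ]
```

Call:
{"method": "carry_out", "body": {"increments": [{"az": 0.041, "hand": 0.06}, {"az": 0.041, "hand": 0.06}, {"az": 0.041, "hand": 0.06}, {"az": 0.041, "hand": 0.06}, {"az": 0.041, "hand": 0.06}, {"az": 0.041, "hand": 0.06}, {"az": 0.041, "hand": 0.06}, {"dx": -0.425, "dy": 0.22, "dz": 0.08, "hand": 0.06}, {"dx": -0.425, "dy": 0.22, "dz": 0.08, "hand": 0.06}, {"dx": -0.425, "dy": 0.22, "dz": 0.08, "hand": 0.06}, {"dx": -0.425, "dy": 0.22, "dz": 0.08, "hand": 0.06}, {"dx": -0.425, "dy": 0.22, "dz": 0.08, "hand": 0.06}, {"dx": -0.425, "dy": 0.22, "dz": 0.08, "hand": 0.06}, {"dx": -0.425, "dy": 0.22, "dz": 0.08, "hand": 0.06}, {"dx": -0.425, "dy": 0.22, "dz": 0.08, "hand": 0.06}, {"dx": -0.425, "dy": 0.22, "dz": 0.08, "hand": 0.06}, {"dx": -0.425, "dy": 0.22, "dz": 0.08, "hand": 0.06}, {"dx": -0.425, "dy": 0.22, "dz": 0.08, "hand": 0.06}, {"dx": -0.425, "dy": 0.22, "dz": 0.08, "hand": 0.06}, {"dx": -0.425, "dy": 0.22, "dz": 0.08, "hand": 0.06}], "grip_force": 30}}

```text
invalid input
```

```bash
python3 p.py red 0.5728 0.2502 0.024 14.9; python3 - <<'E'
from h import *
im,K,R,t=cam("wrist"); cv2.imwrite("pics/w1.png",im[:,:,::-1]); print(K.round(1).tolist())
c=R@np.array([0.5728,.2502,.014])+t; r=np.hypot(c[0],c[1]); th=np.arctan2(r,c[2]); print("grip px",K[0,2]+K[0,0]*th*c[0]/r,K[1,2]+K[1,1]*th*c[1]/r)
E
```

```text
red t 0.1 pos [0.2588 0.5957 0.2267] psi 66.5 tilt 0.09 | az 0.287 dx -5.528 dy 2.862 dz 2.702 w 1.0 F [-0.6 -0.2 -1.2]
toolx [-0.92  0.4  -0.  ]
[[297.3, 0.0, 254.4], [0.0, 297.3, 189.1], [0.0, 0.0, 1.0]]
grip px 158.59456142812098 387.0653954253362
```

View pics/w1.png

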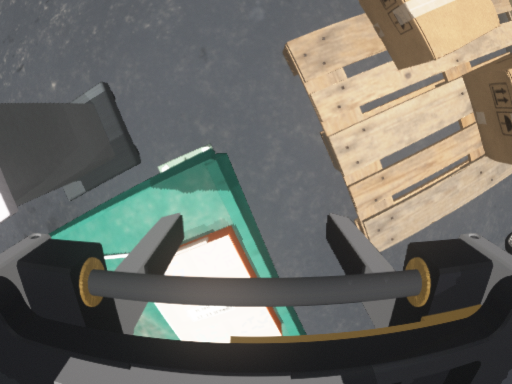

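The move was refused, so nothing moved; the wrist view only shows the start pose. Each row probably needs all seven fields.

Call:
{"method": "carry_out", "body": {"increments": [{"dx": 0, "dy": 0, "dz": 0, "ax": 0, "ay": 0, "az": 0.041, "hand": 0.06}, {"dx": 0, "dy": 0, "dz": 0, "ax": 0, "ay": 0, "az": 0.041, "hand": 0.06}, {"dx": 0, "dy": 0, "dz": 0, "ax": 0, "ay": 0, "az": 0.041, "hand": 0.06}, {"dx": 0, "dy": 0, "dz": 0, "ax": 0, "ay": 0, "az": 0.041, "hand": 0.06}, {"dx": 0, "dy": 0, "dz": 0, "ax": 0, "ay": 0, "az": 0.041, "hand": 0.06}, {"dx": 0, "dy": 0, "dz": 0, "ax": 0, "ay": 0, "az": 0.041, "hand": 0.06}, {"dx": 0, "dy": 0, "dz": 0, "ax": 0, "ay": 0, "az": 0.041, "hand": 0.06}, {"dx": -0.425, "dy": 0.22, "dz": 0.08, "ax": 0, "ay": 0, "az": 0, "hand": 0.06}, {"dx": -0.425, "dy": 0.22, "dz": 0.08, "ax": 0, "ay": 0, "az": 0, "hand": 0.06}, {"dx": -0.425, "dy": 0.22, "dz": 0.08, "ax": 0, "ay": 0, "az": 0, "hand": 0.06}, {"dx": -0.425, "dy": 0.22, "dz": 0.08, "ax": 0, "ay": 0, "az": 0, "hand": 0.06}, {"dx": -0.425, "dy": 0.22, "dz": 0.08, "ax": 0, "ay": 0, "az": 0, "hand": 0.06}, {"dx": -0.425, "dy": 0.22, "dz": 0.08, "ax": 0, "ay": 0, "az": 0, "hand": 0.06}, {"dx": -0.425, "dy": 0.22, "dz": 0.08, "ax": 0, "ay": 0, "az": 0, "hand": 0.06}, {"dx": -0.425, "dy": 0.22, "dz": 0.08, "ax": 0, "ay": 0, "az": 0, "hand": 0.06}, {"dx": -0.425, "dy": 0.22, "dz": 0.08, "ax": 0, "ay": 0, "az": 0, "hand": 0.06}, {"dx": -0.425, "dy": 0.22, "dz": 0.08, "ax": 0, "ay": 0, "az": 0, "hand": 0.06}, {"dx": -0.425, "dy": 0.22, "dz": 0.08, "ax": 0, "ay": 0, "az": 0, "hand": 0.06}, {"dx": -0.425, "dy": 0.22, "dz": 0.08, "ax": 0, "ay": 0, "az": 0, "hand": 0.06}, {"dx": -0.425, "dy": 0.22, "dz": 0.08, "ax": 0, "ay": 0, "az": 0, "hand": 0.06}], "grip_force": 30}}

```text
t: 2.15
position: [0.5732, 0.2496, 0.149]
tool_rot: [-0.0, 0.61, 0.793, -0.0]
force: [0.7, 0.8, 1.3]
gripper_width: 0.528
grip_force: 0.0
```

```bash
python3 p.py red 0.5728 0.2502 0.024 14.9; python3 - <<'E'
from h import *
im,K,R,t=cam("wrist"); cv2.imwrite("pics/w2.png",im[:,:,::-1])
c=R@np.array([0.5728,.2502,.014])+t; r=np.hypot(c[0],c[1]); th=np.arctan2(r,c[2]); print("grip px",K[0,2]+K[0,0]*th*c[0]/r,K[1,2]+K[1,1]*th*c[1]/r)
E
```

```text
red t 2.1 pos [0.5732 0.2496 0.149 ] psi 14.9 tilt 0.03 | az -0.0 dx 0.01 dy -0.003 dz 1.666 w 0.528 F [0.7 0.8 1.3]
toolx [-0.26  0.97  0.  ]
grip px 255.76800388730987 185.01958267437152
```

View pics/w2.png

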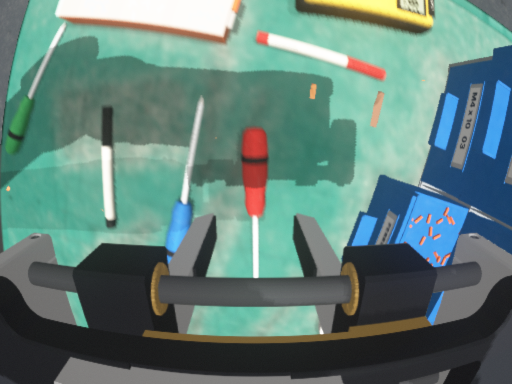

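The wrist view shows the red handle on the jaw centre line: rows 127–215 at column 255, with the predicted grip point at (256,185). I'll descend and grip.

Call:
{"method": "carry_out", "body": {"increments": [{"dx": 0.01, "dy": 0, "dz": 0.22, "ax": 0, "ay": 0, "az": 0, "hand": 0.06}, {"dx": 0, "dy": 0, "dz": 0.22, "ax": 0, "ay": 0, "az": 0, "hand": 0.06}, {"dx": 0, "dy": 0, "dz": 0.22, "ax": 0, "ay": 0, "az": 0, "hand": 0.06}, {"dx": 0, "dy": 0, "dz": 0.22, "ax": 0, "ay": 0, "az": 0, "hand": 0.06}, {"dx": 0, "dy": 0, "dz": 0.22, "ax": 0, "ay": 0, "az": 0, "hand": 0.06}, {"dx": 0, "dy": 0, "dz": 0.22, "ax": 0, "ay": 0, "az": 0, "hand": 0.06}, {"dx": 0, "dy": 0, "dz": 0.22, "ax": 0, "ay": 0, "az": 0, "hand": 0.06}, {"dx": 0, "dy": 0, "dz": 0.08, "ax": 0, "ay": 0, "az": 0, "hand": 0.06}, {"dx": 0, "dy": 0, "dz": 0.04, "ax": 0, "ay": 0, "az": 0, "hand": 0.06}, {"dx": 0, "dy": 0, "dz": 0, "ax": 0, "ay": 0, "az": 0, "hand": -1}, {"dx": 0, "dy": 0, "dz": 0, "ax": 0, "ay": 0, "az": 0, "hand": -1}, {"dx": 0, "dy": 0, "dz": 0, "ax": 0, "ay": 0, "az": 0, "hand": -1}, {"dx": 0, "dy": 0, "dz": 0, "ax": 0, "ay": 0, "az": 0, "hand": -1}, {"dx": 0, "dy": 0, "dz": 0, "ax": 0, "ay": 0, "az": 0, "hand": -1}, {"dx": 0, "dy": 0, "dz": 0, "ax": 0, "ay": 0, "az": 0, "hand": -1}], "grip_force": 30}}

```text
t: 3.7
position: [0.5728, 0.2516, 0.0255]
tool_rot: [0.0, 0.61, 0.793, 0.0]
force: [-0.2, 0.3, 2.6]
gripper_width: 0.246
grip_force: 29.9
```

Call:
{"method": "carry_out", "body": {"increments": [{"dx": 0, "dy": 0, "dz": -0.21, "ax": 0, "ay": 0, "az": 0, "hand": -1}, {"dx": 0, "dy": 0, "dz": -0.21, "ax": 0, "ay": 0, "az": -0.04, "hand": -1}, {"dx": 0, "dy": 0, "dz": -0.21, "ax": 0, "ay": 0, "az": -0.04, "hand": -1}, {"dx": 0, "dy": 0, "dz": -0.21, "ax": 0, "ay": 0, "az": -0.04, "hand": -1}, {"dx": 0, "dy": 0, "dz": -0.21, "ax": 0, "ay": 0, "az": -0.04, "hand": -1}, {"dx": 0, "dy": 0, "dz": -0.21, "ax": 0, "ay": 0, "az": -0.04, "hand": -1}, {"dx": 0, "dy": 0, "dz": -0.21, "ax": 0, "ay": 0, "az": -0.04, "hand": -1}, {"dx": 0, "dy": 0, "dz": -0.21, "ax": 0, "ay": 0, "az": -0.04, "hand": -1}, {"dx": 0, "dy": 0, "dz": 0, "ax": 0, "ay": 0, "az": -0.04, "hand": -1}, {"dx": 0, "dy": 0, "dz": 0, "ax": 0, "ay": 0, "az": -0.04, "hand": -1}, {"dx": -0.016, "dy": -0.41, "dz": 0, "ax": 0, "ay": 0, "az": 0, "hand": -1}, {"dx": -0.016, "dy": -0.41, "dz": 0, "ax": 0, "ay": 0, "az": 0, "hand": -1}, {"dx": -0.016, "dy": -0.41, "dz": 0, "ax": 0, "ay": 0, "az": 0, "hand": -1}, {"dx": -0.016, "dy": -0.41, "dz": 0, "ax": 0, "ay": 0, "az": 0, "hand": -1}, {"dx": -0.016, "dy": -0.41, "dz": 0, "ax": 0, "ay": 0, "az": 0, "hand": -1}, {"dx": -0.016, "dy": -0.41, "dz": 0, "ax": 0, "ay": 0, "az": 0, "hand": -1}, {"dx": -0.016, "dy": -0.41, "dz": 0, "ax": 0, "ay": 0, "az": 0, "hand": -1}, {"dx": -0.016, "dy": -0.41, "dz": 0, "ax": 0, "ay": 0, "az": 0, "hand": -1}, {"dx": -0.016, "dy": -0.41, "dz": 0, "ax": 0, "ay": 0, "az": 0, "hand": -1}, {"dx": -0.016, "dy": -0.41, "dz": 0, "ax": 0, "ay": 0, "az": 0, "hand": -1}]}}

```text
t: 5.7
position: [0.5286, -0.0548, 0.1518]
tool_rot: [0.0, 0.09, 0.996, -0.0]
force: [-0.4, 0.6, -0.0]
gripper_width: 0.244
grip_force: 29.9
```

Call:
{"method": "carry_out", "body": {"increments": [{"dx": -0.016, "dy": -0.4, "dz": 0, "ax": 0, "ay": 0, "az": 0, "hand": -1}, {"dx": -0.016, "dy": -0.4, "dz": 0, "ax": 0, "ay": 0, "az": 0, "hand": -1}, {"dx": -0.016, "dy": -0.4, "dz": 0, "ax": 0, "ay": 0, "az": 0, "hand": -1}, {"dx": -0.016, "dy": -0.4, "dz": 0, "ax": 0, "ay": 0, "az": 0, "hand": -1}, {"dx": 0, "dy": 0, "dz": 0, "ax": 0, "ay": 0, "az": 0, "hand": -1}, {"dx": 0, "dy": 0, "dz": 0, "ax": 0, "ay": 0, "az": 0, "hand": -1}]}}

```text
t: 6.3
position: [0.5119, -0.1728, 0.1515]
tool_rot: [0.0, 0.091, 0.996, -0.0]
force: [-0.0, 0.0, -0.2]
gripper_width: 0.25
grip_force: 29.9
```

```bash
python3 p.py place3 0.5126 -0.1761 0.0295 79.8; python3 - <<'E'
from h import *
im,K,R,t=cam("top"); cv2.imwrite("pics/t1.png",cv2.resize(im[115:255,200:420,::-1],None,fx=3.4,fy=3.4,interpolation=cv2.INTER_CUBIC))
E
```

```text
place3 t 6.3 pos [ 0.5119 -0.1728  0.1515] psi 79.5 tilt 0.02 | az -0.001 dx -0.017 dy -0.042 dz 1.627 w 0.25 F [-0.   0.  -0.2]
toolx [-0.98  0.18 -0.  ]
```

View pics/t1.png

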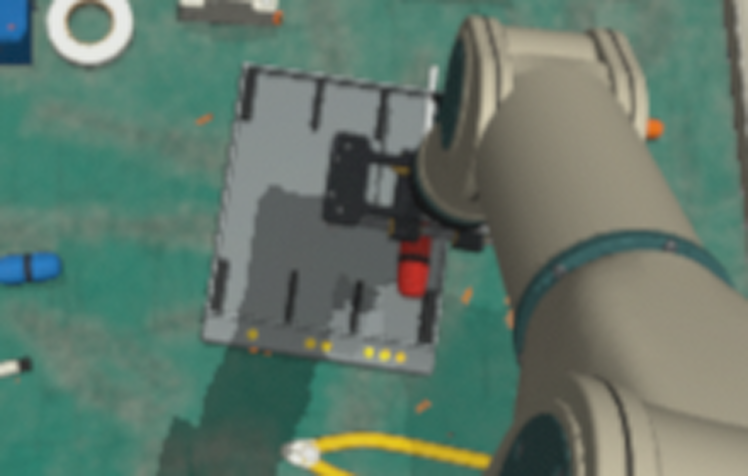

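The top view shows the red handle at (415,265), above the three-dot lane and pointing at the ledge. The arm hides the press lever, so I'll check that clearance in the scene view.

```bash
python3 - <<'E'
from h import *
im,K,R,t=cam("scene"); cv2.imwrite("pics/s1.png",cv2.resize(im[60:330,120:440,::-1],None,fx=2.2,fy=2.2)); print(ctrl.state()["joint_positions"].round(2))
E
```

```text
[ 0.38  0.58 -0.16  1.9   0.14  0.68  1.53]
```

View pics/s1.png

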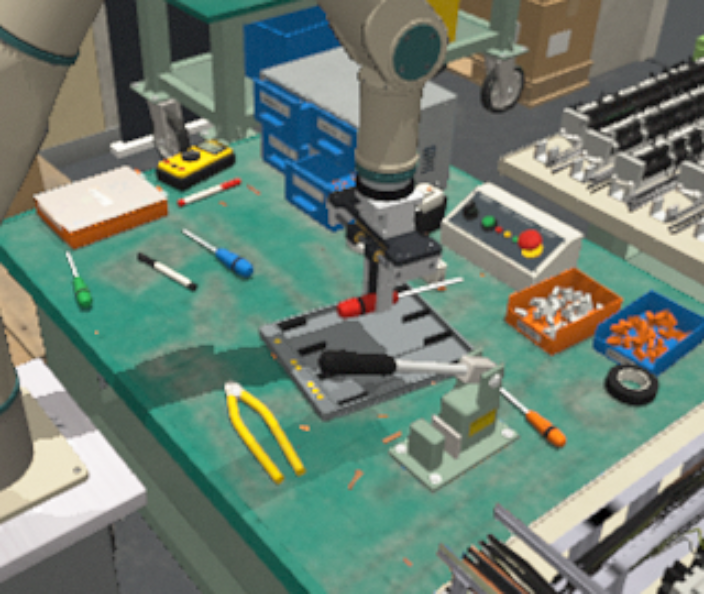

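The scene view shows the arm and gripper well clear of the lever, with the driver level over the tray. I'll lower it.

Call:
{"method": "carry_out", "body": {"increments": [{"dx": -0.015, "dy": -0.04, "dz": 0.15, "ax": 0, "ay": 0, "az": 0, "hand": -1}, {"dx": 0, "dy": 0, "dz": 0.2, "ax": 0, "ay": 0, "az": 0, "hand": -1}, {"dx": 0, "dy": 0, "dz": 0.2, "ax": 0, "ay": 0, "az": 0, "hand": -1}, {"dx": 0, "dy": 0, "dz": 0.2, "ax": 0, "ay": 0, "az": 0, "hand": -1}, {"dx": 0, "dy": 0, "dz": 0.2, "ax": 0, "ay": 0, "az": 0, "hand": -1}, {"dx": 0, "dy": 0, "dz": 0.2, "ax": 0, "ay": 0, "az": 0, "hand": -1}, {"dx": 0, "dy": 0, "dz": 0.2, "ax": 0, "ay": 0, "az": 0, "hand": -1}, {"dx": 0, "dy": 0, "dz": 0.1, "ax": 0, "ay": 0, "az": 0, "hand": -1}, {"dx": 0, "dy": 0, "dz": 0.07, "ax": 0, "ay": 0, "az": 0, "hand": -1}, {"dx": 0, "dy": 0, "dz": 0.05, "ax": 0, "ay": 0, "az": 0, "hand": -1}, {"dx": 0, "dy": 0, "dz": 0.03, "ax": 0, "ay": 0, "az": 0, "hand": -1}, {"dx": 0, "dy": 0, "dz": 0, "ax": 0, "ay": 0, "az": 0, "hand": -1}, {"dx": 0, "dy": 0, "dz": 0, "ax": 0, "ay": 0, "az": 0, "hand": -1}]}}

```text
t: 7.7
position: [0.513, -0.1754, 0.0313]
tool_rot: [0.0, 0.09, 0.996, -0.0]
force: [-0.0, 0.2, -0.6]
gripper_width: 0.245
grip_force: 29.9
```

Call:
{"method": "carry_out", "body": {"increments": [{"dx": 0, "dy": 0, "dz": 0.02, "ax": 0, "ay": 0, "az": 0, "hand": -1}, {"dx": 0, "dy": 0, "dz": 0, "ax": 0, "ay": 0, "az": 0, "hand": -0.45}, {"dx": 0, "dy": 0, "dz": 0, "ax": 0, "ay": 0, "az": 0, "hand": -0.35}, {"dx": 0, "dy": 0, "dz": 0, "ax": 0, "ay": 0, "az": 0, "hand": -0.2}, {"dx": 0, "dy": 0, "dz": 0, "ax": 0, "ay": 0, "az": 0, "hand": -0.1}, {"dx": 0, "dy": 0, "dz": 0, "ax": 0, "ay": 0, "az": 0, "hand": -0.1}, {"dx": 0, "dy": 0, "dz": -0.1, "ax": 0, "ay": 0, "az": 0, "hand": -0.1}, {"dx": 0, "dy": 0, "dz": -0.2, "ax": 0, "ay": 0, "az": 0, "hand": -0.1}, {"dx": 0, "dy": 0, "dz": -0.25, "ax": 0, "ay": 0, "az": 0, "hand": -0.1}, {"dx": 0, "dy": 0, "dz": -0.25, "ax": 0, "ay": 0, "az": 0, "hand": -0.1}, {"dx": 0, "dy": 0, "dz": -0.25, "ax": 0, "ay": 0, "az": 0, "hand": -0.1}, {"dx": 0, "dy": 0, "dz": -0.25, "ax": 0, "ay": 0, "az": 0, "hand": -0.1}, {"dx": 0, "dy": 0, "dz": -0.25, "ax": 0, "ay": 0, "az": 0, "hand": -0.1}, {"dx": 0, "dy": 0, "dz": 0, "ax": 0, "ay": 0, "az": 0, "hand": -0.1}]}}

```text
t: 9.1
position: [0.5144, -0.1758, 0.1484]
tool_rot: [0.003, 0.09, 0.996, -0.001]
force: [0.3, 0.1, -0.1]
gripper_width: 0.452
grip_force: 0.0
```

```bash
python3 p.py blue 0.5055 0.1818 0.024 3.2
```

```text
blue t 9.1 pos [ 0.5144 -0.1758  0.1484] psi 79.7 tilt 0.3 | az 0.425 dx 4.767 dy 0.148 dz 1.659 w 0.452 F [ 0.3  0.1 -0.1]
toolx [-0.98  0.18 -0.01]
```

Call:
{"method": "carry_out", "body": {"increments": [{"dx": 0, "dy": 0, "dz": 0, "ax": 0, "ay": 0, "az": 0.0425, "hand": 0.06}, {"dx": 0, "dy": 0, "dz": 0, "ax": 0, "ay": 0, "az": 0.0425, "hand": 0.06}, {"dx": 0, "dy": 0, "dz": 0, "ax": 0, "ay": 0, "az": 0.0425, "hand": 0.06}, {"dx": 0, "dy": 0, "dz": 0, "ax": 0, "ay": 0, "az": 0.0425, "hand": 0.06}, {"dx": 0, "dy": 0, "dz": 0, "ax": 0, "ay": 0, "az": 0.0425, "hand": 0.06}, {"dx": 0, "dy": 0, "dz": 0, "ax": 0, "ay": 0, "az": 0.0425, "hand": 0.06}, {"dx": 0, "dy": 0, "dz": 0, "ax": 0, "ay": 0, "az": 0.0425, "hand": 0.06}, {"dx": 0, "dy": 0, "dz": 0, "ax": 0, "ay": 0, "az": 0.0425, "hand": 0.06}, {"dx": 0, "dy": 0, "dz": 0, "ax": 0, "ay": 0, "az": 0.0425, "hand": 0.06}, {"dx": 0, "dy": 0, "dz": 0, "ax": 0, "ay": 0, "az": 0.0425, "hand": 0.06}, {"dx": 0.45, "dy": 0.015, "dz": 0, "ax": 0, "ay": 0, "az": 0, "hand": 0.06}, {"dx": 0.48, "dy": 0.015, "dz": 0, "ax": 0, "ay": 0, "az": 0, "hand": 0.06}, {"dx": 0.48, "dy": 0.015, "dz": 0, "ax": 0, "ay": 0, "az": 0, "hand": 0.06}, {"dx": 0.48, "dy": 0.015, "dz": 0, "ax": 0, "ay": 0, "az": 0, "hand": 0.06}, {"dx": 0.48, "dy": 0.015, "dz": 0, "ax": 0, "ay": 0, "az": 0, "hand": 0.06}, {"dx": 0.48, "dy": 0.015, "dz": 0, "ax": 0, "ay": 0, "az": 0, "hand": 0.06}, {"dx": 0.48, "dy": 0.015, "dz": 0, "ax": 0, "ay": 0, "az": 0, "hand": 0.06}, {"dx": 0.48, "dy": 0.015, "dz": 0, "ax": 0, "ay": 0, "az": 0, "hand": 0.06}, {"dx": 0.48, "dy": 0.015, "dz": 0, "ax": 0, "ay": 0, "az": 0, "hand": 0.06}, {"dx": 0.48, "dy": 0.015, "dz": 0, "ax": 0, "ay": 0, "az": 0, "hand": 0.06}]}}

```text
t: 11.1
position: [0.5036, 0.1838, 0.1451]
tool_rot: [-0.0, 0.687, 0.726, -0.001]
force: [-0.1, 0.1, 0.7]
gripper_width: 0.529
grip_force: 0.0
```

Call:
{"method": "carry_out", "body": {"increments": [{"dx": 0, "dy": 0, "dz": 0, "ax": 0, "ay": 0, "az": 0, "hand": 0.06}, {"dx": 0, "dy": 0, "dz": 0, "ax": 0, "ay": 0, "az": 0, "hand": 0.06}]}}

```text
t: 11.3
position: [0.5035, 0.183, 0.145]
tool_rot: [-0.0, 0.687, 0.727, -0.001]
force: [0.3, -0.9, 0.0]
gripper_width: 0.527
grip_force: 0.0
```

```bash
python3 p.py blue 0.5055 0.1818 0.024 3.2; python3 - <<'E'
from m import *
im,K,R,t=cam("wrist"); H,S,V=hsv(im); m=((H>98)&(H<125)&(S>110)&(V>70)).astype(np.uint8)
C=-R.T@t
def f(p,z):
    v=(np.array(p)-[K[0,2],K[1,2]]); r=np.hypot(*v); th=r/K[0,0]; d=np.r_[v/r*np.sin(th),np.cos(th)]@R; return C+d*((z-C[2])/d[2])
n,l,s,c=cv2.connectedComponentsWithStats(m)
for i in range(1,n):
    if s[i,4]>150:
        ys,xs=np.where(l==i); cc,v,a,e,k=axis(np.c_[xs,ys].astype(float)); print(k,cc.round(0),f(cc,.014).round(4),f(a,.014).round(4),f(e,.014).round(4))
E
```

```text
blue t 11.3 pos [0.5035 0.183  0.145 ] psi 3.3 tilt 0.08 | az 0.0 dx -0.017 dy 0.025 dz 1.614 w 0.527 F [ 0.3 -0.9  0. ]
toolx [-0.06  1.   -0.  ]
12683 [474. 141.] [0.7581 0.2535 0.014 ] [0.7847 0.4466 0.014 ] [0.7763 0.1166 0.014 ]
1286 [257. 185.] [0.5041 0.1845 0.014 ] [0.5023 0.2147 0.014 ] [0.5058 0.1567 0.014 ]
516 [257. 227.] [0.5068 0.1401 0.014 ] [0.4932 0.1395 0.014 ] [0.5201 0.1406 0.014 ]
```

The wrist view puts the nut driver's handle axis at x≈0.504, within 1.5 mm of the earlier measurement. I'll descend and grip.

Call:
{"method": "carry_out", "body": {"increments": [{"dx": -0.015, "dy": 0.01, "dz": 0.2, "ax": 0, "ay": 0, "az": 0, "hand": 0.06}, {"dx": 0, "dy": 0, "dz": 0.22, "ax": 0, "ay": 0, "az": 0, "hand": 0.06}, {"dx": 0, "dy": 0, "dz": 0.22, "ax": 0, "ay": 0, "az": 0, "hand": 0.06}, {"dx": 0, "dy": 0, "dz": 0.22, "ax": 0, "ay": 0, "az": 0, "hand": 0.06}, {"dx": 0, "dy": 0, "dz": 0.22, "ax": 0, "ay": 0, "az": 0, "hand": 0.06}, {"dx": 0, "dy": 0, "dz": 0.22, "ax": 0, "ay": 0, "az": 0, "hand": 0.06}, {"dx": 0, "dy": 0, "dz": 0.2, "ax": 0, "ay": 0, "az": 0, "hand": 0.06}, {"dx": 0, "dy": 0, "dz": 0.07, "ax": 0, "ay": 0, "az": 0, "hand": 0.06}, {"dx": 0, "dy": 0, "dz": 0.03, "ax": 0, "ay": 0, "az": 0, "hand": 0.06}, {"dx": 0, "dy": 0, "dz": 0, "ax": 0, "ay": 0, "az": 0, "hand": -1}, {"dx": 0, "dy": 0, "dz": 0, "ax": 0, "ay": 0, "az": 0, "hand": -1}, {"dx": 0, "dy": 0, "dz": 0, "ax": 0, "ay": 0, "az": 0, "hand": -1}, {"dx": 0, "dy": 0, "dz": 0, "ax": 0, "ay": 0, "az": 0, "hand": -1}, {"dx": 0, "dy": 0, "dz": 0, "ax": 0, "ay": 0, "az": 0, "hand": -1}, {"dx": 0, "dy": 0, "dz": 0, "ax": 0, "ay": 0, "az": 0, "hand": -1}], "grip_force": 30}}

```text
t: 12.85
position: [0.5055, 0.1816, 0.0262]
tool_rot: [0.0, 0.687, 0.726, 0.0]
force: [-0.3, 0.7, 4.8]
gripper_width: 0.261
grip_force: 30.0
```

Call:
{"method": "carry_out", "body": {"increments": [{"dx": 0, "dy": 0, "dz": -0.21, "ax": 0, "ay": 0, "az": 0, "hand": -1}, {"dx": 0, "dy": 0, "dz": -0.21, "ax": 0, "ay": 0, "az": 0.041, "hand": -1}, {"dx": 0, "dy": 0, "dz": -0.21, "ax": 0, "ay": 0, "az": 0.041, "hand": -1}, {"dx": 0, "dy": 0, "dz": -0.21, "ax": 0, "ay": 0, "az": 0.041, "hand": -1}, {"dx": 0, "dy": 0, "dz": -0.21, "ax": 0, "ay": 0, "az": 0.041, "hand": -1}, {"dx": 0, "dy": 0, "dz": -0.21, "ax": 0, "ay": 0, "az": 0.041, "hand": -1}, {"dx": 0, "dy": 0, "dz": -0.21, "ax": 0, "ay": 0, "az": 0.041, "hand": -1}, {"dx": 0, "dy": 0, "dz": -0.21, "ax": 0, "ay": 0, "az": 0.041, "hand": -1}, {"dx": 0, "dy": 0, "dz": 0, "ax": 0, "ay": 0, "az": 0.041, "hand": -1}, {"dx": 0, "dy": 0, "dz": 0, "ax": 0, "ay": 0, "az": 0.041, "hand": -1}, {"dx": 0, "dy": 0, "dz": 0, "ax": 0, "ay": 0, "az": 0.041, "hand": -1}, {"dx": 0, "dy": 0, "dz": 0, "ax": 0, "ay": 0, "az": 0.041, "hand": -1}, {"dx": 0, "dy": 0, "dz": 0, "ax": 0, "ay": 0, "az": 0.041, "hand": -1}, {"dx": 0, "dy": 0, "dz": 0, "ax": 0, "ay": 0, "az": 0.041, "hand": -1}, {"dx": 0, "dy": 0, "dz": 0, "ax": 0, "ay": 0, "az": 0.042, "hand": -1}, {"dx": 0.097, "dy": 0.43, "dz": 0, "ax": 0, "ay": 0, "az": 0, "hand": -1}, {"dx": 0.097, "dy": 0.43, "dz": 0, "ax": 0, "ay": 0, "az": 0, "hand": -1}, {"dx": 0.097, "dy": 0.43, "dz": 0, "ax": 0, "ay": 0, "az": 0, "hand": -1}, {"dx": 0.097, "dy": 0.43, "dz": 0, "ax": 0, "ay": 0, "az": 0, "hand": -1}, {"dx": 0.097, "dy": 0.43, "dz": 0, "ax": 0, "ay": 0, "az": 0, "hand": -1}]}}

```text
t: 14.85
position: [0.5113, 0.0154, 0.1513]
tool_rot: [-0.0, 0.996, -0.09, -0.001]
force: [0.4, -1.2, -0.9]
gripper_width: 0.259
grip_force: 30.0
```

Call:
{"method": "carry_out", "body": {"increments": [{"dx": 0.097, "dy": 0.43, "dz": 0, "ax": 0, "ay": 0, "az": 0, "hand": -1}, {"dx": 0.097, "dy": 0.43, "dz": 0, "ax": 0, "ay": 0, "az": 0, "hand": -1}, {"dx": 0.097, "dy": 0.43, "dz": 0, "ax": 0, "ay": 0, "az": 0, "hand": -1}, {"dx": 0.097, "dy": 0.43, "dz": 0, "ax": 0, "ay": 0, "az": 0, "hand": -1}, {"dx": 0, "dy": 0, "dz": 0, "ax": 0, "ay": 0, "az": 0, "hand": -1}, {"dx": 0, "dy": 0, "dz": 0, "ax": 0, "ay": 0, "az": 0, "hand": -1}]}}

```text
t: 15.45
position: [0.5168, -0.1161, 0.1513]
tool_rot: [-0.0, 0.996, -0.091, -0.001]
force: [0.5, 0.2, -1.4]
gripper_width: 0.255
grip_force: 30.0
```

```bash
python3 p.py place2 0.5183 -0.1162 0.0300 -100.2
```

```text
place2 t 15.4 pos [ 0.5168 -0.1161  0.1513] psi -100.4 tilt 0.07 | az -0.001 dx 0.02 dy -0.002 dz 1.618 w 0.255 F [ 0.5  0.2 -1.4]
toolx [ 0.98 -0.18 -0.  ]
```

Call:
{"method": "carry_out", "body": {"increments": [{"dx": 0.015, "dy": 0, "dz": 0.15, "ax": 0, "ay": 0, "az": 0, "hand": -1}, {"dx": 0, "dy": 0, "dz": 0.2, "ax": 0, "ay": 0, "az": 0, "hand": -1}, {"dx": 0, "dy": 0, "dz": 0.2, "ax": 0, "ay": 0, "az": 0, "hand": -1}, {"dx": 0, "dy": 0, "dz": 0.2, "ax": 0, "ay": 0, "az": 0, "hand": -1}, {"dx": 0, "dy": 0, "dz": 0.2, "ax": 0, "ay": 0, "az": 0, "hand": -1}, {"dx": 0, "dy": 0, "dz": 0.2, "ax": 0, "ay": 0, "az": 0, "hand": -1}, {"dx": 0, "dy": 0, "dz": 0.2, "ax": 0, "ay": 0, "az": 0, "hand": -1}, {"dx": 0, "dy": 0, "dz": 0.1, "ax": 0, "ay": 0, "az": 0, "hand": -1}, {"dx": 0, "dy": 0, "dz": 0.07, "ax": 0, "ay": 0, "az": 0, "hand": -1}, {"dx": 0, "dy": 0, "dz": 0.05, "ax": 0, "ay": 0, "az": 0, "hand": -1}, {"dx": 0, "dy": 0, "dz": 0.03, "ax": 0, "ay": 0, "az": 0, "hand": -1}, {"dx": 0, "dy": 0, "dz": 0, "ax": 0, "ay": 0, "az": 0, "hand": -1}, {"dx": 0, "dy": 0, "dz": 0, "ax": 0, "ay": 0, "az": 0, "hand": -1}]}}

```text
t: 16.75
position: [0.5187, -0.1162, 0.032]
tool_rot: [0.0, 0.996, -0.09, 0.0]
force: [-0.3, 0.5, -2.2]
gripper_width: 0.256
grip_force: 30.0
```

Call:
{"method": "carry_out", "body": {"increments": [{"dx": 0, "dy": 0, "dz": 0.02, "ax": 0, "ay": 0, "az": 0, "hand": -1}, {"dx": 0, "dy": 0, "dz": 0, "ax": 0, "ay": 0, "az": 0, "hand": -0.43}, {"dx": 0, "dy": 0, "dz": 0, "ax": 0, "ay": 0, "az": 0, "hand": -0.33}, {"dx": 0, "dy": 0, "dz": 0, "ax": 0, "ay": 0, "az": 0, "hand": -0.2}, {"dx": 0, "dy": 0, "dz": 0, "ax": 0, "ay": 0, "az": 0, "hand": -0.15}, {"dx": 0, "dy": 0, "dz": 0, "ax": 0, "ay": 0, "az": 0, "hand": -0.15}, {"dx": 0, "dy": 0, "dz": -0.1, "ax": 0, "ay": 0, "az": 0, "hand": -0.15}, {"dx": 0, "dy": 0, "dz": -0.2, "ax": 0, "ay": 0, "az": 0, "hand": -0.15}, {"dx": 0, "dy": 0, "dz": -0.25, "ax": 0, "ay": 0, "az": 0, "hand": -0.15}, {"dx": 0, "dy": 0, "dz": -0.25, "ax": 0, "ay": 0, "az": 0, "hand": -0.15}, {"dx": 0, "dy": 0, "dz": -0.25, "ax": 0, "ay": 0, "az": 0, "hand": -0.15}, {"dx": 0, "dy": 0, "dz": -0.25, "ax": 0, "ay": 0, "az": 0, "hand": -0.15}, {"dx": 0, "dy": 0, "dz": -0.25, "ax": 0, "ay": 0, "az": 0, "hand": -0.15}, {"dx": 0, "dy": 0, "dz": 0, "ax": 0, "ay": 0, "az": 0, "hand": -0.15}]}}

```text
t: 18.15
position: [0.5198, -0.1168, 0.1489]
tool_rot: [0.0, 0.996, -0.09, 0.002]
force: [0.5, -0.0, -0.7]
gripper_width: 0.43
grip_force: 0.0
```

```bash
python3 p.py mark 0.4081 0.2273 0.024 9.5
```

```text
mark t 18.1 pos [ 0.5198 -0.1168  0.1489] psi -100.3 tilt 0.26 | az -0.61 dx 4.771 dy -0.712 dz 1.665 w 0.43 F [ 0.5 -0.  -0.7]
toolx [ 0.98 -0.18  0.  ]
```

Call:
{"method": "carry_out", "body": {"increments": [{"dx": 0, "dy": 0, "dz": 0, "ax": 0, "ay": 0, "az": -0.041, "hand": -0.15}, {"dx": 0, "dy": 0, "dz": 0, "ax": 0, "ay": 0, "az": -0.041, "hand": -0.15}, {"dx": 0, "dy": 0, "dz": 0, "ax": 0, "ay": 0, "az": -0.041, "hand": -0.15}, {"dx": 0, "dy": 0, "dz": 0, "ax": 0, "ay": 0, "az": -0.041, "hand": -0.15}, {"dx": 0, "dy": 0, "dz": 0, "ax": 0, "ay": 0, "az": -0.041, "hand": -0.15}, {"dx": 0, "dy": 0, "dz": 0, "ax": 0, "ay": 0, "az": -0.041, "hand": -0.15}, {"dx": 0, "dy": 0, "dz": 0, "ax": 0, "ay": 0, "az": -0.041, "hand": -0.15}, {"dx": 0, "dy": 0, "dz": 0, "ax": 0, "ay": 0, "az": -0.041, "hand": -0.15}, {"dx": 0, "dy": 0, "dz": 0, "ax": 0, "ay": 0, "az": -0.041, "hand": -0.15}, {"dx": 0, "dy": 0, "dz": 0, "ax": 0, "ay": 0, "az": -0.041, "hand": -0.15}, {"dx": 0, "dy": 0, "dz": 0, "ax": 0, "ay": 0, "az": -0.04, "hand": -0.15}, {"dx": 0, "dy": 0, "dz": 0, "ax": 0, "ay": 0, "az": -0.04, "hand": -0.15}, {"dx": 0, "dy": 0, "dz": 0, "ax": 0, "ay": 0, "az": -0.04, "hand": -0.15}, {"dx": 0, "dy": 0, "dz": 0, "ax": 0, "ay": 0, "az": -0.04, "hand": -0.15}, {"dx": 0, "dy": 0, "dz": 0, "ax": 0, "ay": 0, "az": -0.04, "hand": -0.15}, {"dx": 0.43, "dy": -0.065, "dz": 0, "ax": 0, "ay": 0, "az": 0, "hand": -0.15}, {"dx": 0.43, "dy": -0.065, "dz": 0, "ax": 0, "ay": 0, "az": 0, "hand": -0.15}, {"dx": 0.43, "dy": -0.065, "dz": 0, "ax": 0, "ay": 0, "az": 0, "hand": -0.15}, {"dx": 0.43, "dy": -0.065, "dz": 0, "ax": 0, "ay": 0, "az": 0, "hand": -0.15}, {"dx": 0.43, "dy": -0.065, "dz": 0, "ax": 0, "ay": 0, "az": 0, "hand": -0.15}]}}

```text
t: 20.15
position: [0.4669, 0.0401, 0.146]
tool_rot: [-0.0, 0.647, 0.763, -0.0]
force: [-0.2, 0.7, 0.6]
gripper_width: 0.425
grip_force: 0.0
```

Call:
{"method": "carry_out", "body": {"increments": [{"dx": 0.44, "dy": -0.065, "dz": 0, "ax": 0, "ay": 0, "az": 0, "hand": -0.15}, {"dx": 0.44, "dy": -0.065, "dz": 0, "ax": 0, "ay": 0, "az": 0, "hand": -0.15}, {"dx": 0.44, "dy": -0.065, "dz": 0, "ax": 0, "ay": 0, "az": 0, "hand": -0.15}, {"dx": 0.44, "dy": -0.065, "dz": 0, "ax": 0, "ay": 0, "az": 0, "hand": -0.15}, {"dx": 0.43, "dy": -0.065, "dz": 0, "ax": 0, "ay": 0, "az": 0, "hand": -0.15}, {"dx": 0.43, "dy": -0.065, "dz": 0, "ax": 0, "ay": 0, "az": 0, "hand": -0.15}, {"dx": 0, "dy": 0, "dz": 0, "ax": 0, "ay": 0, "az": 0, "hand": -0.15}, {"dx": 0, "dy": 0, "dz": 0, "ax": 0, "ay": 0, "az": 0, "hand": -0.15}]}}

```text
t: 20.95
position: [0.4062, 0.2282, 0.146]
tool_rot: [-0.0, 0.646, 0.764, -0.0]
force: [-0.4, -0.2, 0.1]
gripper_width: 0.425
grip_force: 0.0
```

```bash
python3 p.py mark 0.4081 0.2273 0.024 9.5; python3 - <<'E'
from h import *
im,K,R,t=cam("wrist"); w=im[:,:,::-1][60:340,60:450]
im,K,R,t=cam("top"); a=cv2.resize(im[120:240,240:360,::-1],(380,380),interpolation=cv2.INTER_CUBIC)
o=np.zeros((380,780,3),np.uint8); o[:280,:390]=w; o[:,400:]=a; cv2.imwrite("pics/c2.png",o)
E
```

```text
mark t 20.9 pos [0.4062 0.2282 0.146 ] psi 9.6 tilt 0.06 | az 0.0 dx -0.015 dy 0.023 dz 1.627 w 0.425 F [-0.4 -0.2  0.1]
toolx [-0.17  0.99 -0.  ]
```

View pics/c2.png

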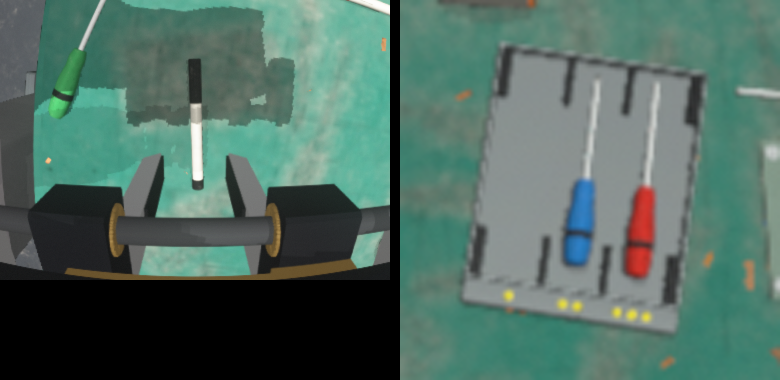

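The top crop shows both drivers centred in their lanes: blue at (580,222) in the two-dot lane and red at (642,230) in the three-dot lane, handles at the ledge. The wrist crop shows the marker centred between the jaws (column 196). I'll grip it.

Call:
{"method": "carry_out", "body": {"increments": [{"dx": -0.015, "dy": 0.015, "dz": 0.2, "ax": 0, "ay": 0, "az": 0, "hand": -0.15}, {"dx": 0, "dy": 0, "dz": 0.22, "ax": 0, "ay": 0, "az": 0, "hand": -0.15}, {"dx": 0, "dy": 0, "dz": 0.22, "ax": 0, "ay": 0, "az": 0, "hand": -0.15}, {"dx": 0, "dy": 0, "dz": 0.22, "ax": 0, "ay": 0, "az": 0, "hand": -0.15}, {"dx": 0, "dy": 0, "dz": 0.22, "ax": 0, "ay": 0, "az": 0, "hand": -0.15}, {"dx": 0, "dy": 0, "dz": 0.22, "ax": 0, "ay": 0, "az": 0, "hand": -0.15}, {"dx": 0, "dy": 0, "dz": 0.2, "ax": 0, "ay": 0, "az": 0, "hand": -0.15}, {"dx": 0, "dy": 0, "dz": 0.08, "ax": 0, "ay": 0, "az": 0, "hand": -0.15}, {"dx": 0, "dy": 0, "dz": 0.05, "ax": 0, "ay": 0, "az": 0, "hand": -0.15}, {"dx": 0, "dy": 0, "dz": 0, "ax": 0, "ay": 0, "az": 0, "hand": -0.4}, {"dx": 0, "dy": 0, "dz": 0, "ax": 0, "ay": 0, "az": 0, "hand": -1}, {"dx": 0, "dy": 0, "dz": 0, "ax": 0, "ay": 0, "az": 0, "hand": -1}, {"dx": 0, "dy": 0, "dz": 0, "ax": 0, "ay": 0, "az": 0, "hand": -1}, {"dx": 0, "dy": 0, "dz": 0, "ax": 0, "ay": 0, "az": 0, "hand": -1}, {"dx": 0, "dy": 0, "dz": 0, "ax": 0, "ay": 0, "az": 0, "hand": -1}], "grip_force": 20}}

```text
t: 22.55
position: [0.4083, 0.2273, 0.0247]
tool_rot: [0.0, 0.646, 0.763, 0.0]
force: [-0.6, -0.1, 5.5]
gripper_width: 0.128
grip_force: 19.9
```

Call:
{"method": "carry_out", "body": {"increments": [{"dx": 0, "dy": 0, "dz": -0.21, "ax": 0, "ay": 0, "az": 0, "hand": -1}, {"dx": 0, "dy": 0, "dz": -0.21, "ax": 0, "ay": 0, "az": -0.039, "hand": -1}, {"dx": 0, "dy": 0, "dz": -0.21, "ax": 0, "ay": 0, "az": -0.039, "hand": -1}, {"dx": 0, "dy": 0, "dz": -0.21, "ax": 0, "ay": 0, "az": -0.039, "hand": -1}, {"dx": 0, "dy": 0, "dz": -0.21, "ax": 0, "ay": 0, "az": -0.039, "hand": -1}, {"dx": 0, "dy": 0, "dz": -0.21, "ax": 0, "ay": 0, "az": -0.039, "hand": -1}, {"dx": 0, "dy": 0, "dz": -0.21, "ax": 0, "ay": 0, "az": -0.039, "hand": -1}, {"dx": 0, "dy": 0, "dz": -0.21, "ax": 0, "ay": 0, "az": -0.039, "hand": -1}, {"dx": 0, "dy": 0, "dz": 0, "ax": 0, "ay": 0, "az": -0.039, "hand": -1}, {"dx": 0, "dy": 0, "dz": 0, "ax": 0, "ay": 0, "az": -0.039, "hand": -1}, {"dx": 0, "dy": 0, "dz": 0, "ax": 0, "ay": 0, "az": -0.039, "hand": -1}, {"dx": -0.31, "dy": -0.38, "dz": 0, "ax": 0, "ay": 0, "az": 0, "hand": -1}, {"dx": -0.31, "dy": -0.38, "dz": 0, "ax": 0, "ay": 0, "az": 0, "hand": -1}, {"dx": -0.31, "dy": -0.38, "dz": 0, "ax": 0, "ay": 0, "az": 0, "hand": -1}, {"dx": -0.31, "dy": -0.38, "dz": 0, "ax": 0, "ay": 0, "az": 0, "hand": -1}, {"dx": -0.31, "dy": -0.38, "dz": 0, "ax": 0, "ay": 0, "az": 0, "hand": -1}, {"dx": -0.31, "dy": -0.38, "dz": 0, "ax": 0, "ay": 0, "az": 0, "hand": -1}, {"dx": -0.31, "dy": -0.38, "dz": 0, "ax": 0, "ay": 0, "az": 0, "hand": -1}, {"dx": -0.31, "dy": -0.38, "dz": 0, "ax": 0, "ay": 0, "az": 0, "hand": -1}, {"dx": -0.31, "dy": -0.38, "dz": 0, "ax": 0, "ay": 0, "az": 0, "hand": -1}]}}

```text
t: 24.55
position: [0.5681, -0.0642, 0.15]
tool_rot: [-0.0, 0.09, 0.996, 0.0]
force: [0.6, 0.5, -0.3]
gripper_width: 0.128
grip_force: 19.9
```

Call:
{"method": "carry_out", "body": {"increments": [{"dx": 0, "dy": 0, "dz": 0, "ax": 0, "ay": 0, "az": 0, "hand": -1}, {"dx": 0, "dy": 0, "dz": 0, "ax": 0, "ay": 0, "az": 0, "hand": -1}]}}

```text
t: 24.75
position: [0.5674, -0.0634, 0.1497]
tool_rot: [-0.001, 0.091, 0.996, 0.0]
force: [-0.5, 0.9, -0.4]
gripper_width: 0.128
grip_force: 19.9
```

```bash
python3 p.py place1 0.5692 -0.0645 0.0290 79.8
```

```text
place1 t 24.8 pos [ 0.5674 -0.0634  0.1497] psi 79.5 tilt 0.06 | az -0.001 dx -0.026 dy -0.01 dz 1.61 w 0.128 F [-0.5  0.9 -0.4]
toolx [-0.98  0.18  0.  ]
```

Call:
{"method": "carry_out", "body": {"increments": [{"dx": -0.025, "dy": -0.01, "dz": 0.15, "ax": 0, "ay": 0, "az": 0, "hand": -1}, {"dx": 0, "dy": 0, "dz": 0.2, "ax": 0, "ay": 0, "az": 0, "hand": -1}, {"dx": 0, "dy": 0, "dz": 0.2, "ax": 0, "ay": 0, "az": 0, "hand": -1}, {"dx": 0, "dy": 0, "dz": 0.2, "ax": 0, "ay": 0, "az": 0, "hand": -1}, {"dx": 0, "dy": 0, "dz": 0.2, "ax": 0, "ay": 0, "az": 0, "hand": -1}, {"dx": 0, "dy": 0, "dz": 0.2, "ax": 0, "ay": 0, "az": 0, "hand": -1}, {"dx": 0, "dy": 0, "dz": 0.2, "ax": 0, "ay": 0, "az": 0, "hand": -1}, {"dx": 0, "dy": 0, "dz": 0.1, "ax": 0, "ay": 0, "az": 0, "hand": -1}, {"dx": 0, "dy": 0, "dz": 0.07, "ax": 0, "ay": 0, "az": 0, "hand": -1}, {"dx": 0, "dy": 0, "dz": 0.05, "ax": 0, "ay": 0, "az": 0, "hand": -1}, {"dx": 0, "dy": 0, "dz": 0.03, "ax": 0, "ay": 0, "az": 0, "hand": -1}, {"dx": 0, "dy": 0, "dz": 0, "ax": 0, "ay": 0, "az": 0, "hand": -1}, {"dx": 0, "dy": 0, "dz": 0, "ax": 0, "ay": 0, "az": 0, "hand": -1}]}}

```text
t: 26.05
position: [0.5699, -0.064, 0.0306]
tool_rot: [0.0, 0.09, 0.996, 0.0]
force: [0.5, 0.2, 0.3]
gripper_width: 0.126
grip_force: 19.9
```

Call:
{"method": "carry_out", "body": {"increments": [{"dx": 0, "dy": 0, "dz": 0.02, "ax": 0, "ay": 0, "az": 0, "hand": -1}, {"dx": 0, "dy": 0, "dz": 0, "ax": 0, "ay": 0, "az": 0, "hand": -0.7}, {"dx": 0, "dy": 0, "dz": 0, "ax": 0, "ay": 0, "az": 0, "hand": -0.6}, {"dx": 0, "dy": 0, "dz": 0, "ax": 0, "ay": 0, "az": 0, "hand": -0.45}, {"dx": 0, "dy": 0, "dz": 0, "ax": 0, "ay": 0, "az": 0, "hand": -0.35}, {"dx": 0, "dy": 0, "dz": 0, "ax": 0, "ay": 0, "az": 0, "hand": -0.35}, {"dx": 0, "dy": 0, "dz": -0.1, "ax": 0, "ay": 0, "az": 0, "hand": -0.35}, {"dx": 0, "dy": 0, "dz": -0.2, "ax": 0, "ay": 0, "az": 0, "hand": -0.35}, {"dx": 0, "dy": 0, "dz": -0.25, "ax": 0, "ay": 0, "az": 0, "hand": -0.35}, {"dx": 0, "dy": 0, "dz": -0.25, "ax": 0, "ay": 0, "az": 0, "hand": -0.35}, {"dx": 0, "dy": 0, "dz": -0.25, "ax": 0, "ay": 0, "az": 0, "hand": -0.35}, {"dx": 0, "dy": 0.3, "dz": -0.25, "ax": 0, "ay": 0, "az": 0, "hand": -0.35}, {"dx": 0, "dy": 0.4, "dz": -0.1, "ax": 0, "ay": 0, "az": 0, "hand": -0.35}, {"dx": 0, "dy": 0.4, "dz": 0, "ax": 0, "ay": 0, "az": 0, "hand": -0.35}, {"dx": 0, "dy": 0.4, "dz": 0, "ax": 0, "ay": 0, "az": 0, "hand": -0.35}, {"dx": 0, "dy": 0.4, "dz": 0, "ax": 0, "ay": 0, "az": 0, "hand": -0.35}, {"dx": 0, "dy": 0.4, "dz": 0, "ax": 0, "ay": 0, "az": 0, "hand": -0.35}, {"dx": 0, "dy": 0.4, "dz": 0, "ax": 0, "ay": 0, "az": 0, "hand": -0.35}, {"dx": 0, "dy": 0, "dz": 0, "ax": 0, "ay": 0, "az": 0, "hand": -0.35}, {"dx": 0, "dy": 0, "dz": 0, "ax": 0, "ay": 0, "az": 0, "hand": -0.35}]}}

```text
t: 28.05
position: [0.6059, 0.1358, 0.1347]
tool_rot: [0.0, 0.089, 0.996, 0.0]
force: [-0.2, -1.0, -0.5]
gripper_width: 0.324
grip_force: 0.0
```

```bash
python3 - <<'E'
from h import *
im,K,R,t=cam("top"); cv2.imwrite("pics/t3.png",cv2.resize(im[115:245,220:420,::-1],None,fx=3.6,fy=3.6,interpolation=cv2.INTER_CUBIC))
E
```

```text
(no output)
```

View pics/t3.png

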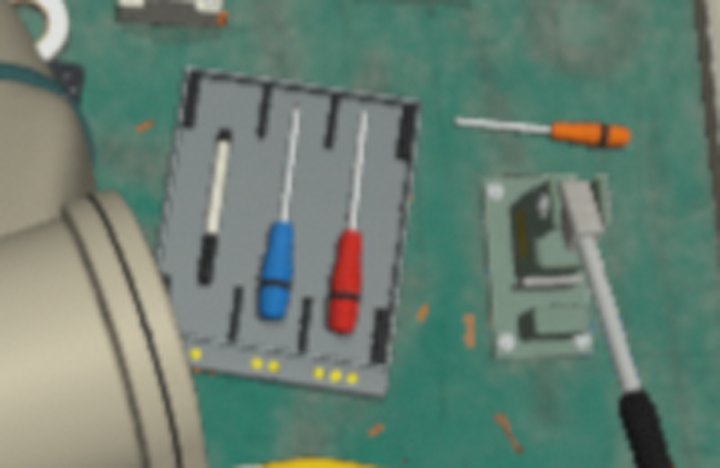

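The final view shows the marker at (215,207) in lane 1, blue at (283,215) in lane 2 and red at (353,222) in lane 3. All three are centred and straight, and the gripper is clear.

```bash
python3 -c "
from workcell import ctrl
print(ctrl.sign_off())"
```

```text
the job is handed in; nothing more can be done
None
```

I handed the job in after about 28 s of robot time: the last top view shows the marker, nut driver and screwdriver centred in lanes one, two and three, handles at the ledge, but the hand-in returned no verdict.

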